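# Turn the wallet tray round in its display sleeve

### The job

The wallet box on the packing board was packed backwards: the sleeve's cut-out shows grey foam instead of the brown wallet. Slide the tray right out of the front of its sleeve, turn it end for end keeping it right side up and level, and slide it fully home so that the wallet shows in the cut-out and neither end of the tray sticks out. Leave the other things on the table where they are.

Things in the scene. Friction and masses are not known exactly. Their poses are not given: they have to be found in the camera images.
- board: (Sizes in mm.) Plywood packing board fixed to the table, 380 x 110 x 12 thick, with a kraft card sleeve clipped down rigidly along it. Origin: board's underside, right below the sleeve's front mouth; x is level, along the sleeve, out of the mouth over the bare half of the board; z up. Board: x -190 to 190, y -55 to 55; sleeve: x -135 (back end) to 0 (mouth).
- mouth (a point): Centre of the lower edge of the sleeve's front mouth, on the board's top face, 12 above the table (board x 0, y 0); axes as the board's. The sleeve is a tunnel 66 wide, 28 high inside, 71 wide outside, walls and roof 2.5 thick, roof top 42.5 above the table. Its floor is the board's top face, level with the bare half.
- back_end (a point): Centre of the lower edge of the sleeve's open back end (board x -135, 12 above the table); axes as the board's. A shut gripper can come down on the board behind it and push along the cut-out: that moves the tray out until about 70 stands out of the mouth.
- cutout (a point): Middle of the display cut-out in the sleeve's roof, at the roof's top face, 42.5 above the table (board x -97.5). The cut-out is 46 wide (board y -23 to 23), runs from board x -135, where it is open to the back end, to x -60; from there to the mouth the roof is whole.
- tray: Rigid open black tray, 132 long (x), 60 wide (y), 24 high, walls 2.5, 0.1 to 0.2 kg, sliding freely in the sleeve. Origin: centre of its underside; z up. Wallet fixed in its +x half, grey foam in the -x half. At the start it is in the sleeve, its x along the board's x (wallet towards the mouth, all but its edge hidden; foam in the cut-out), its front flush to 12 out of the mouth.
- wallet (a point): Centre of the top of the brown card wallet in the tray (70 x 48 x 14, below the tray's rim), at tray x 26, 17 above the tray's underside; axes as the tray's.
- tape_roll: Bystander: a roll of amber packing tape standing on its flat side, 90 across, 48 high. Origin: centre of its underside. Leave where it is.
- knife: Bystander: a closed grey box knife, 130 x 20 x 18, lying flat. Origin: centre of its underside. Leave where it is.
- stock_box0: Bystander: a finished closed wallet box, kraft, 135 x 71 x 32. Origin: centre of its underside. Leave where it is.
- stock_box1: Bystander: a second finished closed wallet box, 135 x 71 x 32. Origin: centre of its underside. Leave where it is.
- labels: Bystander: a block of blank paper labels, 80 x 55 x 25. Origin: centre of its underside. Leave where it is.
- marker: Bystander: a white marker pen with black cap, 130 long, 19 thick, lying flat. Origin: centre of its underside. Leave where it is.

How it is judged:
By the outcome, as a careful person would: the job done as asked, in the order asked, and still so for the second after the job is handed in, with the robot touching nothing.
It also fails if it takes over 72 s, if anything falls off the work surface, if the arm or the gripper's body presses on something with over 40 N, if the wrist force passes 120 N, or if a joint passes its speed limit or range.

### The arm

A 6-joint arm with a two-finger parallel gripper is mounted at the origin on the work surface. World frame = base frame: x ahead of the robot, y to its left, z up, the work surface at z = 0. Lengths are in m, angles in rad, forces in N, time in s.
With the tool pointing down it reaches from about 0.275 to 0.75 m from the base axis. Payload 10.2 kg.
Tool frame: the origin (TCP) lies midway between the tips of the shut fingers; the grasp point (between the pads) lies 19 mm behind it (env.hold_point_z is the distance from the TCP to the grasp point, in m); x points along the fingers, z is the direction in which the jaws open and shut, and the axes are right-handed (so a half turn about x gives the same grasp; the last joint's range is limited). The gripper opens to 85 mm and grips with 20 to 120 N. Pads are 22 mm wide; open, the fingers measure 114 mm over their backs; the gripper's body (76 mm by 85 mm) begins 54 mm behind the grasp point. The pads swing forward as they close: fully open they stand 13 mm farther back than shut.
Start: joints at [-1.415, 0.313, 1.498, -0, 1.331, -0.223], TCP at [0.194, -0.488, 0.231] pointing down, gripper open.
Joint ranges: [-2.94, 2.94], [-0.97, 2.17], [0.19, 2.56], [-1.23, 4.37], [0.02, 3.11], [-2.88, 2.88]. Speed limits (rad/s): [2.39, 2.39, 3.01, 3.14, 3.14, 3.14].

### API

Orientations are given as a unit quaternion [x, y, z, w].
In Python, from bench import env, kinematics, monitor, eyes, job gives the robot as it stands. The module is installed in compiled form; this text tells all that it offers. Calls block until the motion is done:
- env.reach(position, orientation): joint-space move of the TCP to a pose.
- env.movel(position, velocity=0.15, frame=None, guard=None): straight line of the TCP; frame=None keeps the orientation; velocity is the mean speed in m/s. With guard (N) it stops when the force on the tool has changed by that much, and returns True; else False.
- env.set_joints(angles): joint-space move.
- env.release() and env.close_gripper(effort=None): open the fingers fully, or close them until they stop; effort is the grip in N (None keeps the last).
- env.hold(seconds).
- kinematics.ik(position, orientation): joint angles nearest the present ones, or None.
- monitor.sense(): the state.
- eyes.grab_frame(name): name is "side" or "top"; returns a dict with "frame" (384x512x3 uint8, red, green, blue), "mtx" (3x3 intrinsics, pixels), "view" (4x4, takes a point from world to camera coordinates). Camera axes: x right, y down, z forward; pixel columns grow to the right and rows downward; lengths in m; the calibration is good to about 2 mm. A picture is of the moment at which its call begins. There is no depth.
A pose or a line that the arm cannot do raises env.MotionError and nothing moves.
- job.hand_in(): hands the job in, once; it reports no verdict.
The state is a dict: "clock": time; "joints": joint angles; "qvel": joint speeds; "joint_efforts": joint torques, N m; "position": TCP position; "ee_rot": TCP orientation; "contact_force": force on the tool from outside, world axes, zero at the start; "ft_torque": the same for the moment, N m; "finger_gap": opening from 0.0 (shut) to 1.0 (fully open).
Only numpy, scipy, OpenCV 4.12 (cv2) and the standard library are available. Lean on these libraries where they do the work, as an engineer would, in place of code of your own. Each camera call takes 0.05 s, during which the arm holds its last target.

## Working session

There is one attempt and no reset: what is moved stays moved. The work goes in short steps, each a Python script; the robot and the scene stay as the last script left them, time stands still between calls to the robot, and variables do not carry over. Pictures are saved under pics/ and viewed, and the job is handed in when it is done.

```bash
mkdir -p pics; python3 - <<'E'
from bench import env, kinematics, monitor, eyes, job
import cv2, numpy as np
s=monitor.sense(); print(s)
for n in ("side","top"):
    f=eyes.grab_frame(n); cv2.imwrite(f"pics/{n}0.png",cv2.cvtColor(f["frame"],cv2.COLOR_RGB2BGR))
    print(n,f["mtx"].round(2).tolist(),f["view"].round(4).tolist())
    np.savez(f"{n}0.npz",**f)
print(env.hold_point_z)
E
```

```text
{'clock': 0.0, 'joints': array([-1.41542738e+00,  3.13446378e-01,  1.49846772e+00, -1.70479284e-05,
        1.33101285e+00, -2.23411716e-01]), 'qvel': array([ 1.32514961e-03,  5.57251823e-04,  2.09895100e-03, -3.89353091e-05,
        5.63475715e-04,  3.74160898e-04]), 'joint_efforts': array([ 1.08610355e-03, -4.12255955e+01, -2.59737754e+01, -3.12392706e-05,
        4.18748052e-03,  4.14469559e-05]), 'position': array([ 0.19407428, -0.487518  ,  0.23072541]), 'ee_rot': array([ 0.39726897,  0.58551666, -0.39658751,  0.58486404]), 'contact_force': array([-0.36605876,  1.22721355,  0.09300201]), 'ft_torque': array([-0.00621891,  0.01976911, -0.03895024]), 'finger_gap': 1.0051637749408855}
side [[368.98, 0.0, 260.06], [0.0, 368.98, 193.2], [0.0, 0.0, 1.0]] [[0.9992, -0.0383, 0.0088, -0.5989], [-0.0165, -0.6118, -0.7908, 0.0596], [0.0357, 0.79, -0.612, 1.2155], [0.0, 0.0, 0.0, 1.0]]
top [[374.61, 0.0, 253.74], [0.0, 374.61, 191.75], [0.0, 0.0, 1.0]] [[-0.0049, -1.0, 0.0062, 0.011], [-0.9968, 0.0044, -0.0803, 0.5938], [0.0803, -0.0066, -0.9967, 1.1267], [0.0, 0.0, 0.0, 1.0]]
0.0187
```

```bash
python3 -c "
import cv2
for n in ('side','top'):
    i=cv2.imread(f'pics/{n}0.png'); cv2.imwrite(f'pics/{n}0b.png',cv2.resize(i,(800,600),interpolation=cv2.INTER_CUBIC))"
```

```text
(no output)
```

View pics/side0b.png

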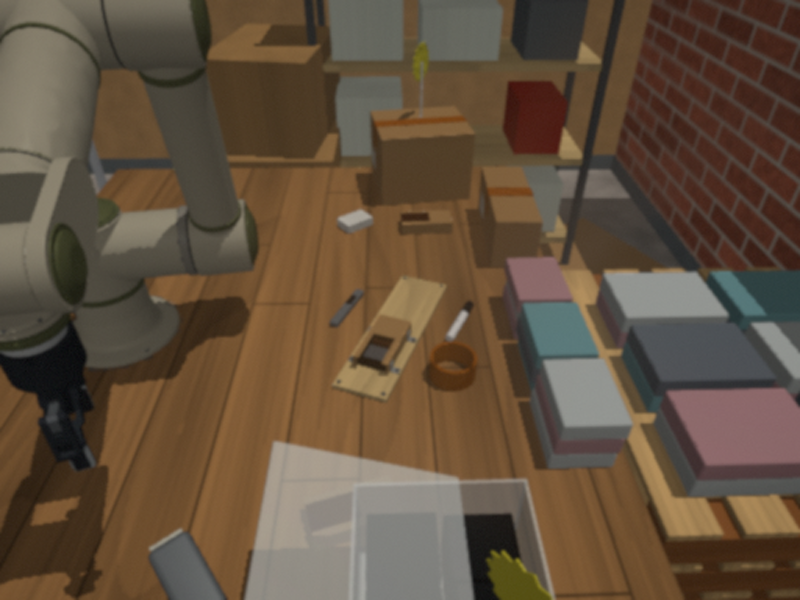

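View pics/top0b.png

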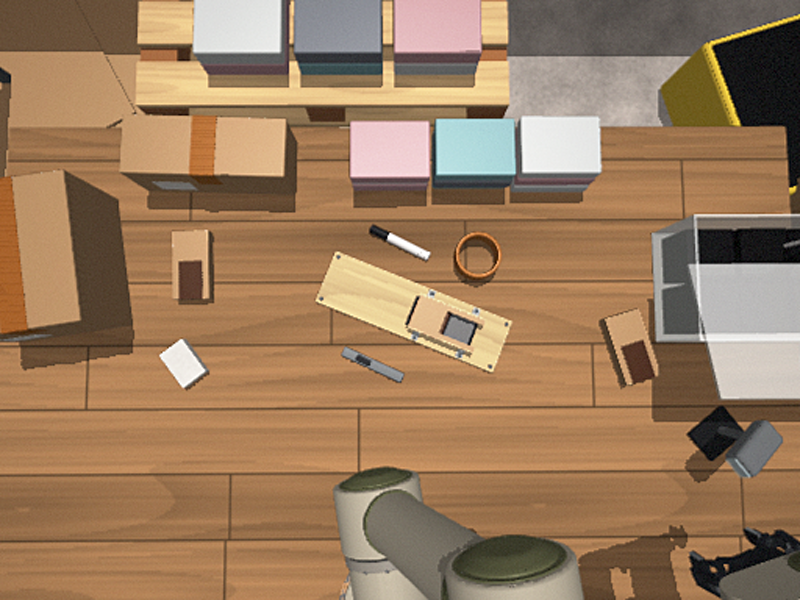

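The top view shows the board tilted in the middle, with the mouth at about (410,310) in the 800x600 picture and the foam in the cut-out at about (460,330). The knife lies on the near side; the marker and tape are on the far side.

```bash
python3 -c "
import cv2
i=cv2.imread('pics/top0.png'); cv2.imwrite('pics/tz.png',cv2.resize(i[140:260,195:355],(800,600),interpolation=cv2.INTER_CUBIC))
i=cv2.imread('pics/side0.png'); cv2.imwrite('pics/sz.png',cv2.resize(i[165:265,200:333],(798,600),interpolation=cv2.INTER_CUBIC))"
```

```text
(no output)
```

View pics/tz.png

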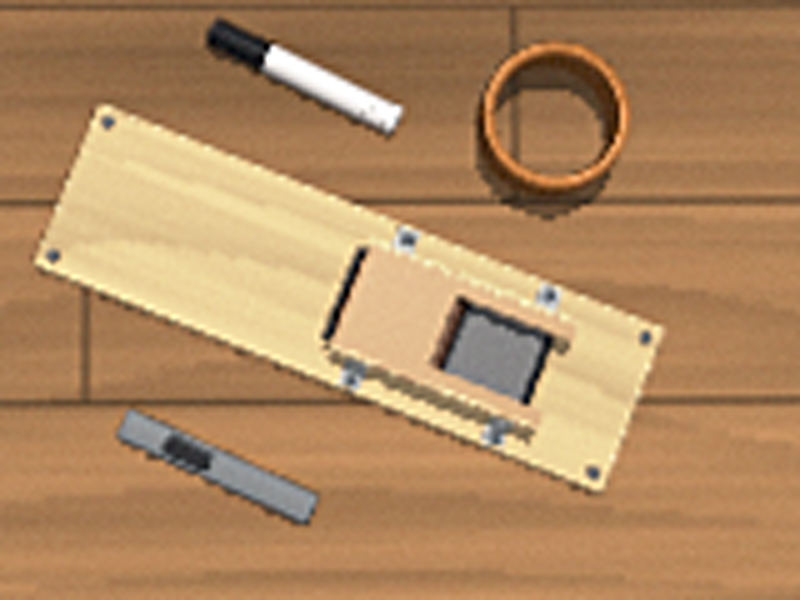

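View pics/sz.png

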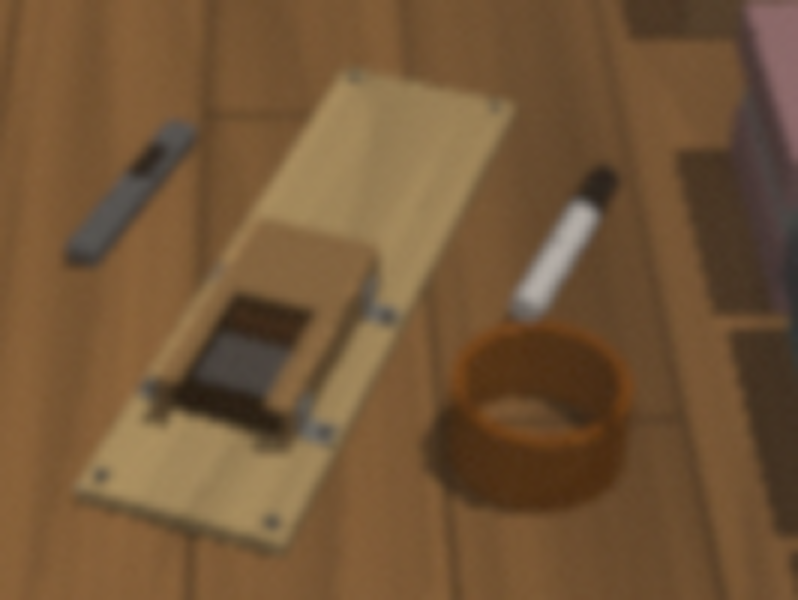

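```bash
cat > h.py <<'E'
import numpy as np, cv2
def ray(uv,K,V,z):
    uv=np.atleast_2d(uv).astype(float)
    d=np.c_[uv,np.ones(len(uv))]@np.linalg.inv(K).T@V[:3,:3]
    c=-V[:3,:3].T@V[:3,3]
    t=(z-c[2])/d[:,2]
    return c+t[:,None]*d
def proj(P,K,V):
    q=(np.atleast_2d(P)@V[:3,:3].T+V[:3,3])@K.T
    return q[:,:2]/q[:,2:]
def save(f,name,box=None):
    i=cv2.cvtColor(f["frame"],cv2.COLOR_RGB2BGR)
    if box: i=i[box[1]:box[3],box[0]:box[2]]
    s=min(800/i.shape[1],600/i.shape[0]); cv2.imwrite(name,cv2.resize(i,None,fx=s,fy=s,interpolation=cv2.INTER_CUBIC))
E
python3 - <<'E'
from h import *
for n,box in (("top",(195,140,355,260)),("side",(200,165,305,265))):
    f=np.load(f"{n}0.npz"); K,V,im=f["mtx"],f["view"],f["frame"]
    hsv=cv2.cvtColor(im,cv2.COLOR_RGB2HSV)
    for p in ([(230,180),(312,225)] if n=="top" else [(265,190),(230,245)]): print(n,p,hsv[p[1],p[0]], "wood",hsv[p[1]+45,p[0]])
    a=cv2.inRange(hsv,(17,50,100 if n=="side" else 150),(30,160,255))
    m=np.zeros_like(a); m[box[1]:box[3],box[0]:box[2]]=a[box[1]:box[3],box[0]:box[2]]
    m=cv2.morphologyEx(m,cv2.MORPH_OPEN,np.ones((2,2)))
    cs=cv2.findContours(m,cv2.RETR_EXTERNAL,cv2.CHAIN_APPROX_NONE)[0]
    pts=np.vstack([c for c in cs if cv2.contourArea(c)>100])
    hull=cv2.convexHull(pts)[:,0]
    W=ray(hull,K,V,0.012)[:,:2]
    r=cv2.minAreaRect((W*1000).astype(np.float32)); print(n,r); print(cv2.boxPoints(r).round(1).tolist())
    q=cv2.minAreaRect(hull.astype(np.float32))
    o=cv2.cvtColor(im,cv2.COLOR_RGB2BGR); o[m>0]=(0,0,255)
    cv2.imwrite(f"pics/m_{n}.png",cv2.resize(o[box[1]:box[3],box[0]:box[2]],None,fx=3,fy=3,interpolation=0))
E
python3 -c "
import cv2,numpy as np
a=cv2.imread('pics/m_top.png');b=cv2.imread('pics/m_side.png');h=max(a.shape[0],b.shape[0])
c=np.hstack([cv2.copyMakeBorder(x,0,h-x.shape[0],0,0,0) for x in (a,b)]);cv2.imwrite('pics/m.png',c)"
```

```text
top (230, 180) [ 21  88 235] wood [ 15 123 155]
top (312, 225) [ 21  88 234] wood [ 15 135 179]
top ((569.830322265625, -27.92205810546875), (379.58489990234375, 110.92078399658203), 67.83550262451172)
[[446.8999938964844, -182.8000030517578], [549.5999755859375, -224.60000610351562], [692.7999877929688, 126.9000015258789], [590.0999755859375, 168.8000030517578]]
side (265, 190) [ 18 110 150] wood [ 15 143 123]
side (230, 245) [ 19 109 162] wood [ 15 142  99]
side ((577.0404052734375, -33.26683044433594), (389.9693908691406, 115.81201934814453), 67.76055145263672)
[[449.6000061035156, -191.8000030517578], [556.7999877929688, -235.6999969482422], [704.4000244140625, 125.30000305175781], [597.2000122070312, 169.10000610351562]]
```

View pics/m.png

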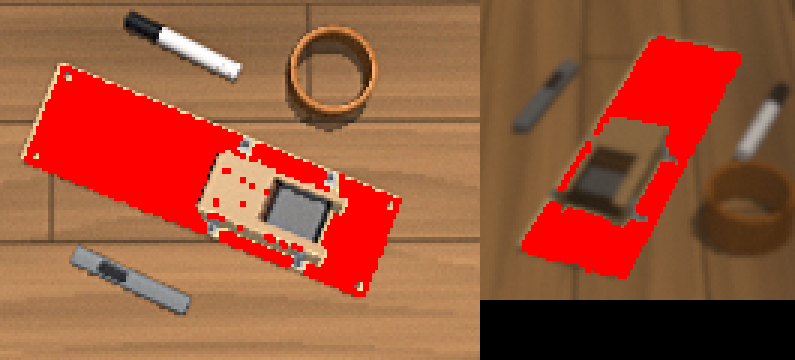

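```bash
cat > edge.py <<'E'
from h import *
from scipy.ndimage import map_coordinates
from scipy.optimize import least_squares
def T(cx,cy,th,P,z):
    P=np.atleast_2d(P); c,s=np.cos(th),np.sin(th)
    return np.c_[cx+c*P[:,0]-s*P[:,1],cy+s*P[:,0]+c*P[:,1],np.full(len(P),z)]
for n in("top","side"):
    f=np.load(f"{n}0.npz"); K,V,im=f["mtx"],f["view"],f["frame"].astype(float)
    g=cv2.GaussianBlur(im[:,:,2]+im[:,:,1],(0,0),0.7)
    # board-frame (x along, y); top-face edges. origin guess at mouth=board centre
    c0=(0.5698,-0.0279,np.deg2rad(67.8))
    th=c0[2]
    E=[("y+",[(x,.055) for x in np.linspace(.03,.17,40)],(0,1)),
       ("y-",[(x,-.055) for x in np.linspace(.03,.17,40)],(0,-1)),
       ("y+b",[(x,.055) for x in np.linspace(-.18,-.15,10)],(0,1)),
       ("y-b",[(x,-.055) for x in np.linspace(-.18,-.15,10)],(0,-1)),
       ("x+",[(.19,y) for y in np.linspace(-.045,.045,25)],(1,0)),
       ("x-",[(-.19,y) for y in np.linspace(-.045,.045,25)],(-1,0))]
    for e,P,nn in E:
        P=np.array(P); d=np.linspace(-.014,.014,57)
        off=[]
        for p in P:
            L=proj(T(*c0,p+d[:,None]*np.array(nn),.012),K,V)
            v=map_coordinates(g,[L[:,1],L[:,0]],order=1)
            gr=-np.gradient(v); k=np.argmax(gr)
            w=gr.clip(0)*(abs(d-d[k])<.004); off.append((d*w).sum()/w.sum())
        off=np.array(off)*1e3; med=np.median(off); 
        a=np.polyfit((P@np.array([nn[1],nn[0]]).__abs__() if 0 else (P[:,0] if nn[0]==0 else P[:,1]))[abs(off-med)<3],off[abs(off-med)<3],1)
        print(n,e,"med off mm %.2f sd %.2f slope %.4f"%(med,off.std(),a[0]/1e3))
E
python3 edge.py
```

```text
top y+ med off mm -2.29 sd 0.22 slope 0.0007
top y- med off mm 1.08 sd 0.29 slope -0.0011
top y+b med off mm -2.51 sd 0.29 slope -0.0168
top y-b med off mm 1.28 sd 0.27 slope -0.0087
top x+ med off mm 3.45 sd 2.71 slope -0.0022
top x- med off mm -5.00 sd 0.42 slope 0.0014
side y+ med off mm -2.52 sd 0.75 slope -0.0057
side y- med off mm 3.08 sd 0.54 slope -0.0008
side y+b med off mm -2.54 sd 0.62 slope -0.0539
side y-b med off mm 3.21 sd 0.50 slope -0.0011
side x+ med off mm 3.08 sd 4.46 slope 0.0218
side x- med off mm -3.17 sd 0.68 slope 0.0009
```

Both views agree within about 1 mm: the board origin is near (0.573, -0.025) and the heading is 67.8°. Next I check reachability and the wrist range for the half turn.

```bash
cat >> h.py <<'E'
from scipy.spatial.transform import Rotation as R
TH=np.deg2rad(67.8); O=np.array([0.5732,-0.0254])
bx=np.array([np.cos(TH),np.sin(TH)]); by=np.array([-bx[1],bx[0]])
def W(x,y,z): return np.r_[O+x*bx+y*by,z]
def Q(sgn=1,tilt=0.0,flip=0):
    # tool x down, tool z = sgn*board y; tilt>0: tip leads toward -board x
    z=sgn*np.r_[by,0]; x=np.r_[-bx*np.sin(tilt),-np.cos(tilt)]
    return R.from_matrix(np.c_[x,np.cross(z,x),z]).as_quat()
E
python3 - <<'E'
from bench import env,kinematics,monitor
from h import *
for s in (1,-1):
    for x,z,t in ((-.165,.15,0),(-.165,.018,0),(-.074,.018,0),(.018,.018,0),(.1,.1,0),(.1,.018,0),(.1,.03,.1)):
        q=kinematics.ik(W(x,0,z),Q(s,t)); print(s,x,z,None if q is None else np.round(q,2))
E
```

```text
1 -0.165 0.15 None
1 -0.165 0.018 None
1 -0.074 0.018 None
1 0.018 0.018 None
1 0.1 0.1 [-0.08  0.63  1.37 -0.    1.14 -2.83]
1 0.1 0.018 [-0.08  0.74  1.42 -0.    0.98 -2.83]
1 0.1 0.03 [-0.04  0.74  1.37 -0.11  1.06 -2.74]
-1 -0.165 0.15 [-0.55  0.42  1.56 -0.    1.16 -0.16]
-1 -0.165 0.018 [-0.55  0.61  1.67 -0.    0.86 -0.16]
-1 -0.074 0.018 [-0.38  0.63  1.63 -0.    0.88  0.01]
-1 0.018 0.018 [-0.22  0.68  1.54 -0.    0.92  0.17]
-1 0.1 0.1 [-0.08  0.63  1.37 -0.    1.14  0.31]
-1 0.1 0.018 [-0.08  0.74  1.42 -0.    0.98  0.31]
-1 0.1 0.03 [-0.04  0.74  1.37 -0.11  1.06  0.4 ]
```

```bash
python3 - <<'E'
from bench import env,kinematics,monitor,eyes
from h import *
env.close_gripper(40)
env.reach(W(-.163,0,.10),Q(-1)); print(monitor.sense()["clock"])
print("hit",env.movel(W(-.163,0,.020),0.12,guard=15))
s=monitor.sense(); print(s["clock"],s["position"],s["contact_force"].round(1),s["finger_gap"])
for n,b in(("top",(195,140,355,260)),("side",(180,135,340,255))):
    f=eyes.grab_frame(n); save(f,f"pics/{n}1.png",b)
E
```

```text
2.5583
hit False
3.375 [ 0.51199473 -0.17666675  0.02066743] [ 0.2  1.3 -0.4] -0.0030011242520980707
```

View pics/side1.png

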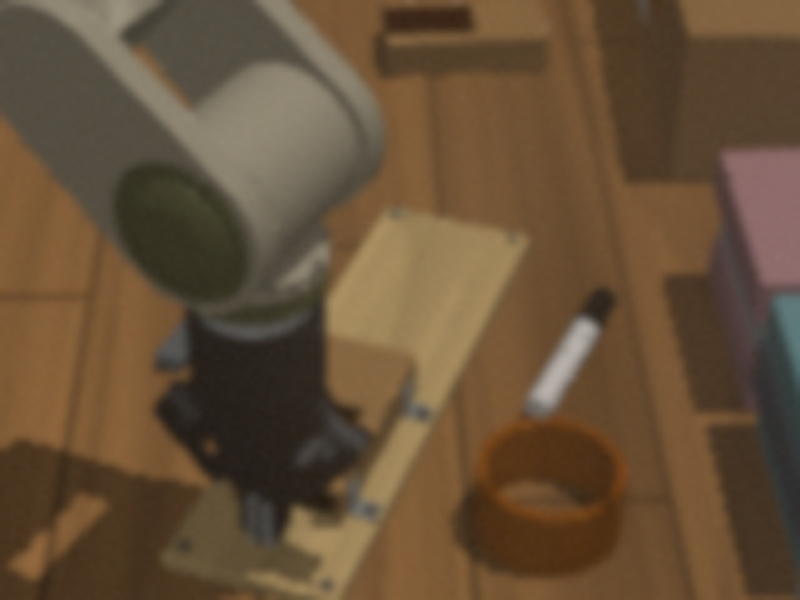

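View pics/top1.png

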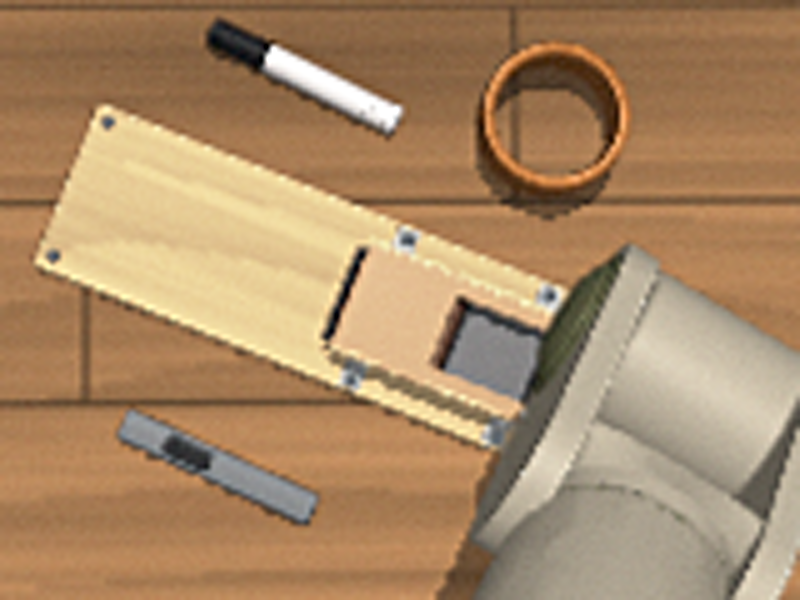

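The top view shows the tray still in place, and the shut fingers are down on the board behind the sleeve (side view about (265,530)). Now I push it out, guarded.

```bash
python3 - <<'E'
from bench import env,kinematics,monitor,eyes
from h import *
env.movel(W(-.158,0,.024),0.1)
print("hit",env.movel(W(-.076,0,.024),0.08,guard=10))
s=monitor.sense(); print(s["clock"],s["position"],(s["position"][:2]-O)@bx,s["contact_force"].round(1))
f=eyes.grab_frame("top"); save(f,"pics/top2.png",(195,140,355,260)); np.savez("top2.npz",**f)
f=eyes.grab_frame("side"); save(f,"pics/side2.png",(180,135,340,255))
E
```

```text
hit False
4.9 [ 0.54441674 -0.09609474  0.02399379] -0.07632966459767458 [-0.4  0.1  1.2]
```

View pics/top2.png

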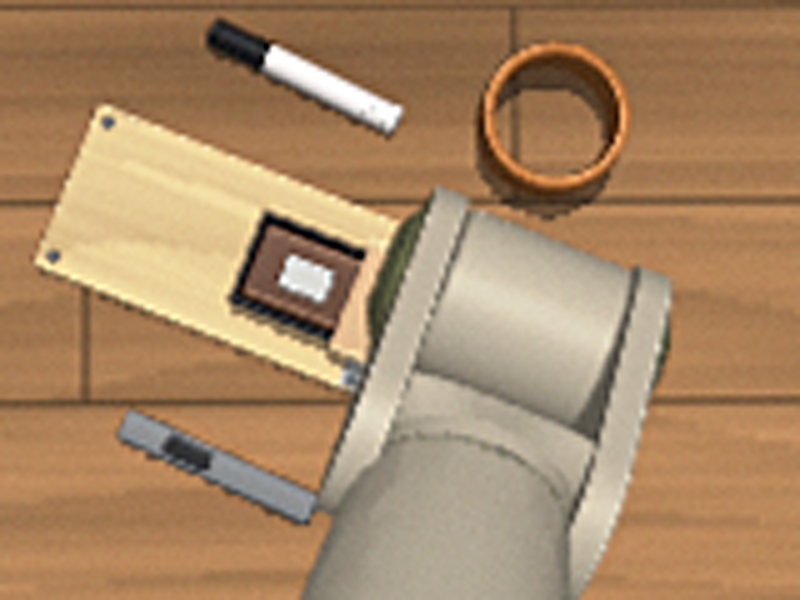

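View pics/side2.png

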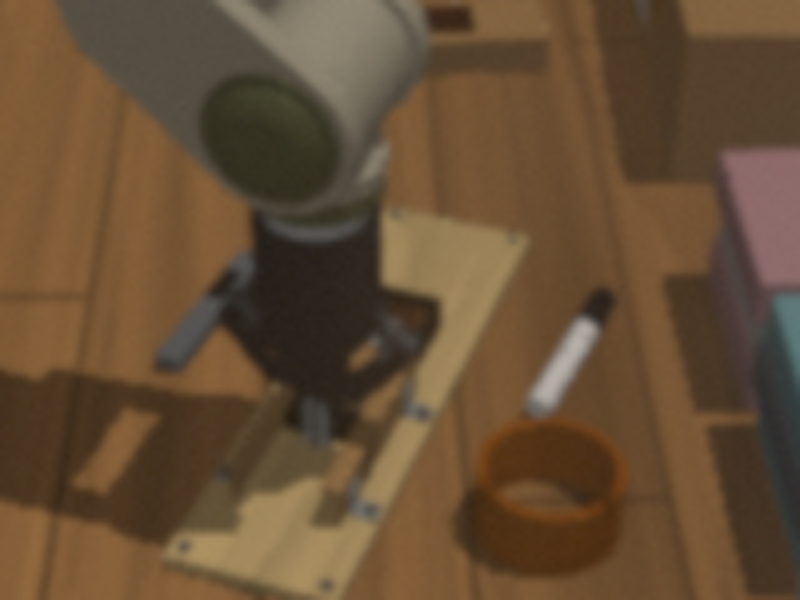

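```bash
python3 - <<'E'
from h import *
f=np.load("top2.npz")
for p in ((265,212),(235,300),(362,250),(330,338)):
    w=ray([195+p[0]/5-.4,140+p[1]/5-.4],f["mtx"],f["view"],.036)[0,:2]-O
    print((w@bx*1e3).round(1),(w@by*1e3).round(1))
E
```

```text
67.1 -26.1
63.9 30.4
3.7 -26.7
1.8 30.3
```

```bash
python3 - <<'E'
from bench import env,kinematics,monitor,eyes
from h import *
env.movel(W(-.080,0,.024),0.1)
env.movel(W(-.080,0,.10),0.2)
env.release()
env.movel(W(.019,0,.10),0.2)
print("hit",env.movel(W(.019,0,.0125),0.12,guard=10))
env.close_gripper(40)
s=monitor.sense(); print(s["clock"],s["position"],s["contact_force"].round(1),s["finger_gap"])
r=[]
for sg in (1,-1):
    h=env.movel(W(.019,sg*.006,.0125),0.015,guard=4)
    s=monitor.sense(); y=(s["position"][:2]-O)@by; r.append(y); print(h,y*1e3,s["contact_force"].round(1),(s["contact_force"][:2]@by).round(1))
print(s["clock"])
f=eyes.grab_frame("top"); save(f,"pics/top3.png",(195,140,355,260))
f=eyes.grab_frame("side"); save(f,"pics/side3.png",(180,135,340,255))
E
```

```text
hit False
8.4417 [ 0.58082133 -0.00788244  0.0133617 ] [-1.4 -0.9  5.4] 0.6928994857233324
True -0.19536928338679066 [-0.8 -0.3  3.8] 0.6
True -0.19618237397619015 [-1.8  1.5  4.3] 2.2
8.8583
```

View pics/top3.png

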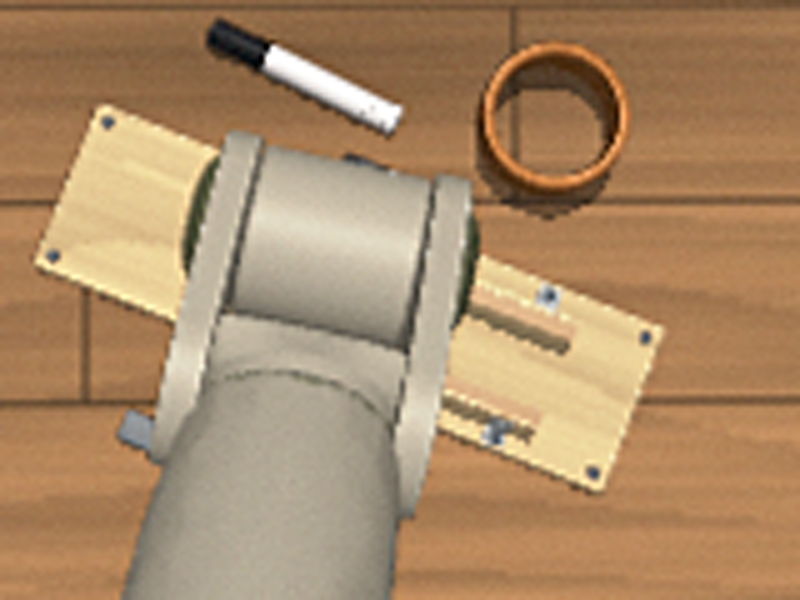

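View pics/side3.png

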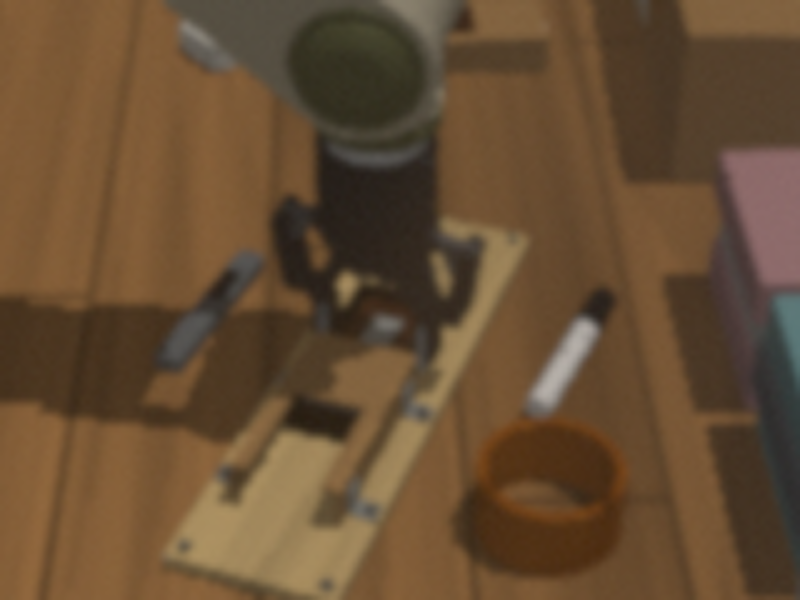

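```bash
python3 - <<'E'
from bench import env,kinematics,monitor,eyes
from h import *
z=monitor.sense()["position"][2]+.001
env.movel(W(.019,0,z),0.05)
b=monitor.sense(); print(b["position"],b["contact_force"].round(1))
for sg in (1,-1):
    for k in range(1,6):
        env.movel(W(.019,sg*k*.001,z),0.01)
        s=monitor.sense(); y=(s["position"][:2]-O)@by; F=(s["contact_force"]-b["contact_force"])[:2]@by; print(k*sg,(y*1e3).round(2),F.round(1),s["contact_force"].round(1),s["ft_torque"].round(2))
        if abs(F)>6: break
    env.movel(W(.019,0,z),0.03)
print(monitor.sense()["clock"])
E
```

```text
[ 0.58006741 -0.00774611  0.01399282] [-0.2  0.3 -1.5]
1 1.2 0.0 [-0.5 -0.4 -0.8] [-0.02 -0.01 -0.03]
2 2.07 -1.4 [ 1.2  0.1 -1.2] [ 0.04 -0.01  0.02]
3 2.98 -1.0 [ 0.6 -0.4 -1.2] [ 0.02 -0.04 -0.03]
4 3.13 -5.9 [ 5.4 -1.6 -1.7] [-0.18 -0.84  0.39]
5 3.2 -9.2 [ 8.6 -2.6 -3.1] [-0.24 -1.47  0.68]
-1 -0.86 0.1 [-0.1  1.  -1.1] [0.05 0.07 0.03]
-2 -2.04 -0.5 [ 0.2  0.  -1.2] [0.01 0.03 0.01]
-3 -2.74 0.6 [-0.6  1.  -0.4] [ 0.15  0.24 -0.05]
-4 -2.8 7.6 [-7.5  2.5  2. ] [ 0.34  1.02 -0.19]
12.0583
```

Probing finds the sleeve walls at +3.05 and −2.75 mm, so the centreline is good to 0.2 mm. Next: pull out, lift and turn.

```bash
python3 - <<'E'
from bench import env,kinematics,monitor,eyes
from h import *
z=.0140
print(env.movel(W(.108,0,z),0.10,guard=20))
s=monitor.sense(); print(s["clock"],s["contact_force"].round(1),((s["position"][:2]-O)@bx).round(4))
env.movel(W(.108,0,.095),0.12)
f=eyes.grab_frame("side"); save(f,"pics/side4.png",(180,135,340,255))
q=kinematics.ik(W(.108,0,.095),Q(1)); print(q)
j=np.array(monitor.sense()["joints"]); print(j)
for k in (.5,1):
    q=j.copy(); q[5]-=np.pi*k; env.set_joints(q)
s=monitor.sense(); print(s["clock"],s["position"],s["contact_force"].round(1),s["ft_torque"].round(2),s["finger_gap"],s["joints"])
f=eyes.grab_frame("side"); save(f,"pics/side5.png",(180,135,340,255))
f=eyes.grab_frame("top"); save(f,"pics/top5.png",(195,140,355,260))
E
```

```text
False
13.1 [ 0.5  0.2 -1.2] 0.1075
[-6.82602103e-02  6.42822922e-01  1.36128826e+00 -4.44089210e-16
  1.13748147e+00 -2.82238977e+00]
[-6.83706063e-02  6.43845636e-01  1.36239134e+00  3.93761806e-05
  1.13717925e+00  3.19058391e-01]
16.775 [0.61347479 0.07456171 0.09397484] [-0.9 -0.7 -1.6] [0.01 0.01 0.03] 0.6928135911322751 [-6.83772181e-02  6.43877151e-01  1.36240749e+00  1.07714327e-05
  1.13715635e+00 -2.82146487e+00]
```

View pics/side4.png

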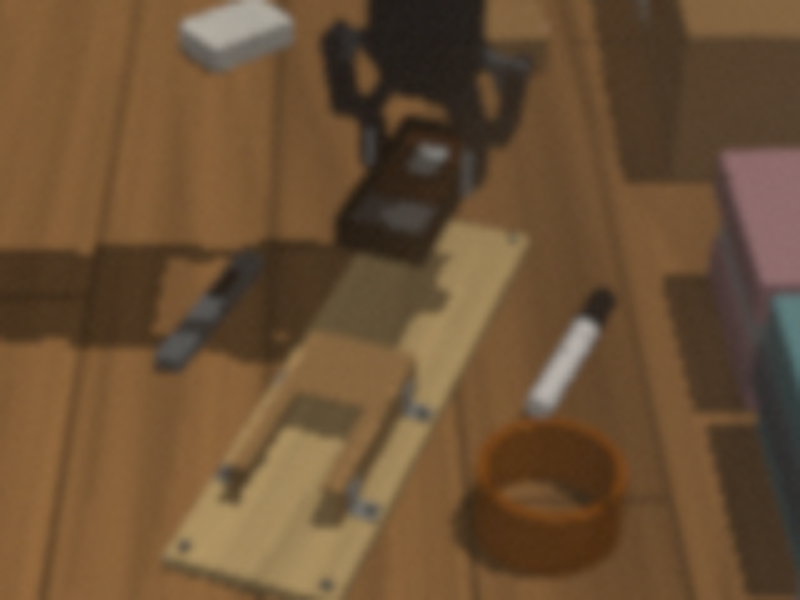

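View pics/side5.png

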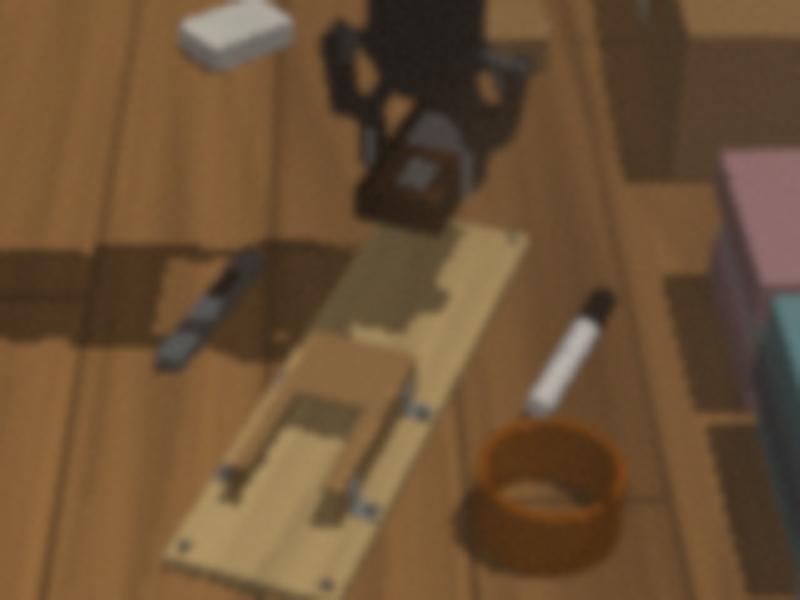

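View pics/top5.png

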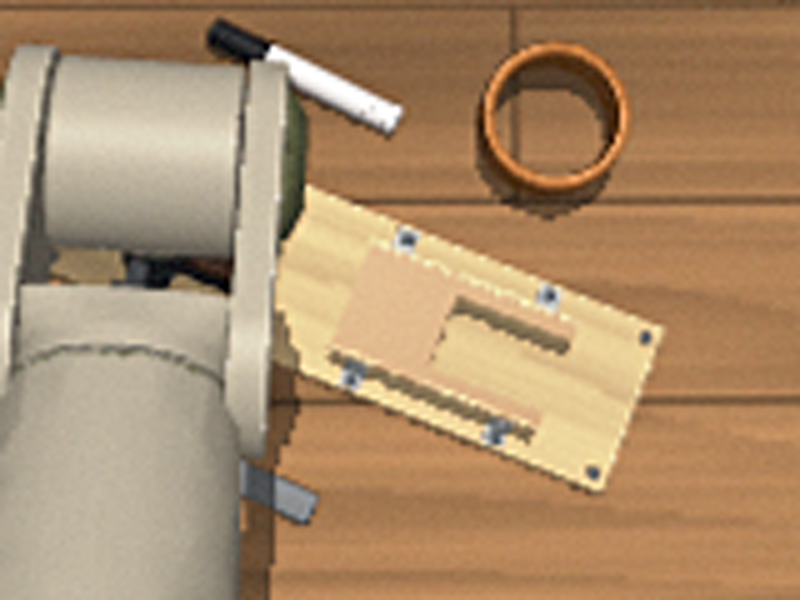

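The tray is turned and level: the wallet now faces the mouth, in side view at about (415,170). Now I set it down, undo the wrist turn, and regrip at the outer end.

```bash
python3 - <<'E'
from bench import env,kinematics,monitor,eyes
from h import *
env.movel(W(.100,.00015,.030),0.12)
print(env.movel(W(.100,.00015,.0134),0.04,guard=6))
s=monitor.sense(); print(s["clock"],s["position"],s["contact_force"].round(1))
env.release()
env.movel(W(.100,.00015,.085),0.15)
env.reach(W(.150,.00015,.085),Q(-1))
s=monitor.sense(); print(s["clock"],s["joints"].round(2))
env.movel(W(.162,.00015,.0138),0.12,guard=10)
env.close_gripper(40)
s=monitor.sense(); print(s["clock"],s["position"],s["contact_force"].round(1),s["finger_gap"])
f=eyes.grab_frame("side"); save(f,"pics/side6.png",(180,135,340,255))
E
```

```text
True
18.0 [0.61065813 0.067286   0.01342347] [-1.7 -0.2  6.1]
21.725 [-0.    0.7   1.29 -0.    1.15  0.38]
22.8333 [0.63477668 0.12461032 0.01485164] [-1.1 -0.6  6.2] 0.6910383624235859
```

View pics/side6.png

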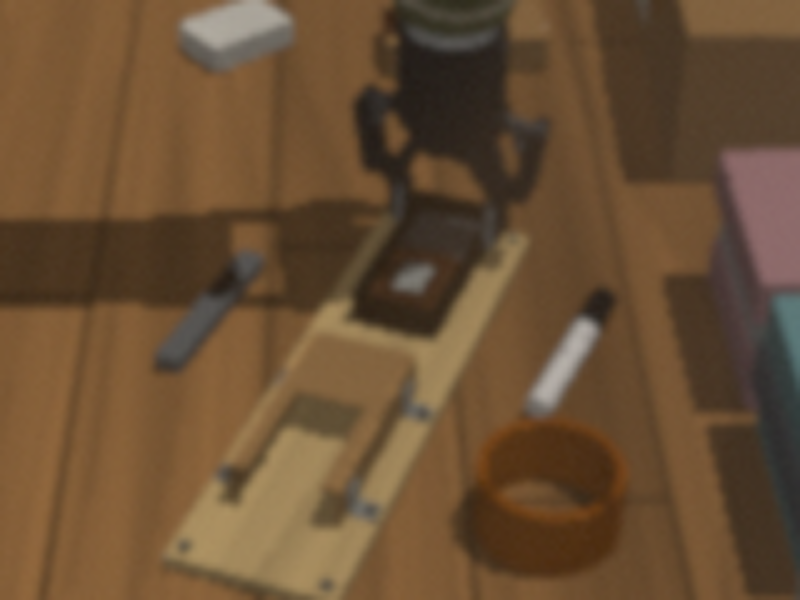

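The tray lies square on the board in front of the mouth, wallet end (410,275) facing the sleeve, gripped at the outer end. Now I insert it.

```bash
python3 - <<'E'
from bench import env,kinematics,monitor,eyes
from h import *
env.movel(W(.162,.00015,.0155),0.05)
s=monitor.sense(); print(s["contact_force"].round(1),s["position"])
print("hit",env.movel(W(.018,.00015,.0155),0.08,guard=8))
s=monitor.sense(); print(s["clock"],((s["position"][:2]-O)@bx).round(4),s["contact_force"].round(1))
f=eyes.grab_frame("side"); save(f,"pics/side7.png",(180,135,340,255))
f=eyes.grab_frame("top"); save(f,"pics/top7.png",(195,140,355,260))
E
```

```text
[-0.2  0.4 -0.9] [0.63409539 0.12465181 0.01532398]
hit False
25.0833 0.0183 [ 0.9  0.3 -1. ]
```

View pics/side7.png

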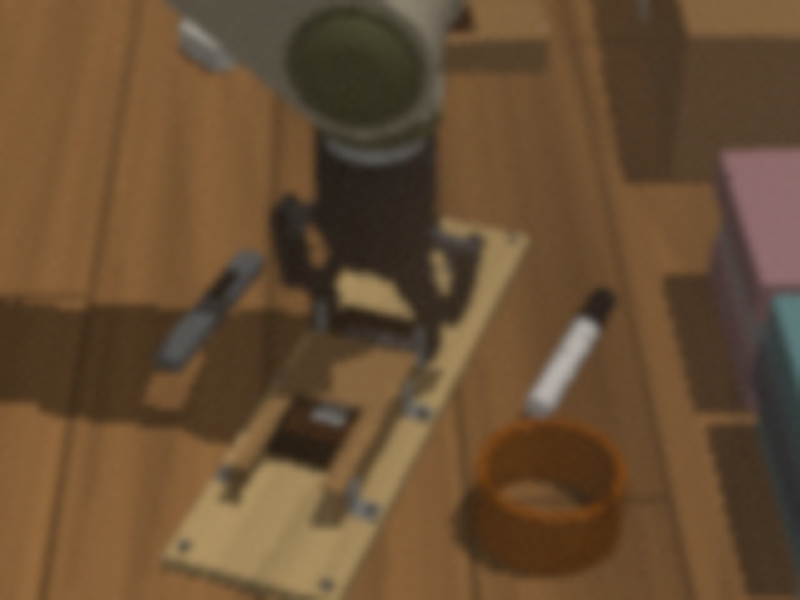

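View pics/top7.png

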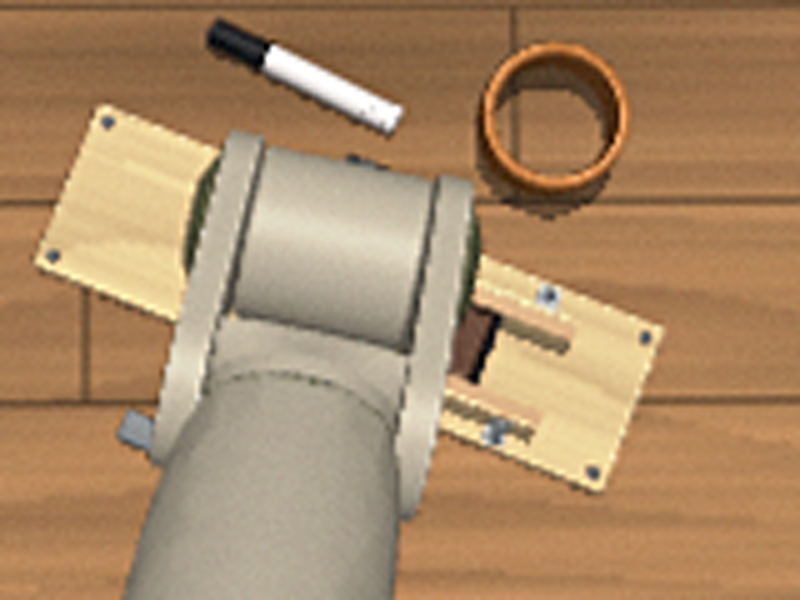

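```bash
python3 - <<'E'
from bench import env,kinematics,monitor,eyes
from h import *
t=np.deg2rad(5)
env.release()
env.movel(W(.018,.00015,.10),0.2)
env.close_gripper(40)
env.reach(W(.065,.00015,.08),Q(-1,t))
env.movel(W(.065,.00015,.022),0.15,guard=10)
s=monitor.sense(); print(s["clock"],s["position"],s["contact_force"].round(1),s["joints"].round(2))
f=eyes.grab_frame("side"); save(f,"pics/side8.png",(180,135,340,255))
print("hit",env.movel(W(.020,.00015,.022),0.08,guard=8))
s=monitor.sense(); print(s["clock"],((s["position"][:2]-O)@bx).round(4),s["contact_force"].round(1))
print("hit",env.movel(W(.004,.00015,.022),0.015,guard=6))
s=monitor.sense(); print(s["clock"],((s["position"][:2]-O)@bx).round(4),s["contact_force"].round(1))
f=eyes.grab_frame("top"); save(f,"pics/top8.png",(195,140,355,260))
f=eyes.grab_frame("side"); save(f,"pics/side9.png",(180,135,340,255))
E
```

```text
27.7667 [0.59807985 0.0341122  0.02294225] [ 0.7  0.2 -0.1] [-0.1   0.72  1.44 -0.1   1.    0.34]
hit False
28.525 0.0198 [-0.   0.8 -0.4]
hit True
29.2917 0.0086 [0.9 2.6 1.9]
```

View pics/side8.png

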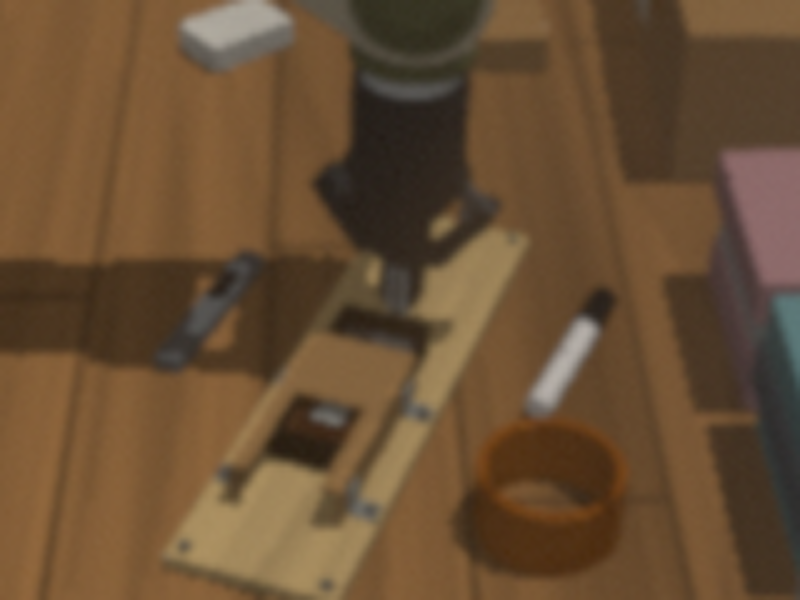

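View pics/side9.png

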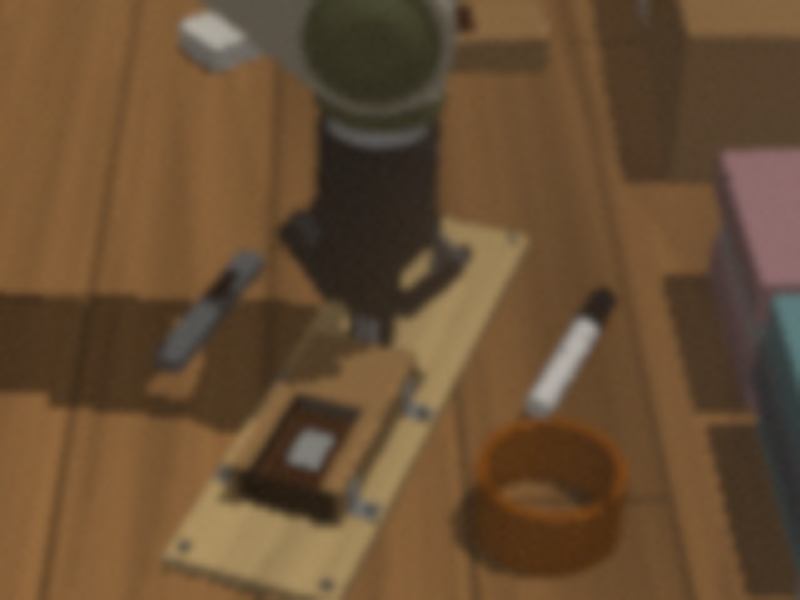

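View pics/top8.png

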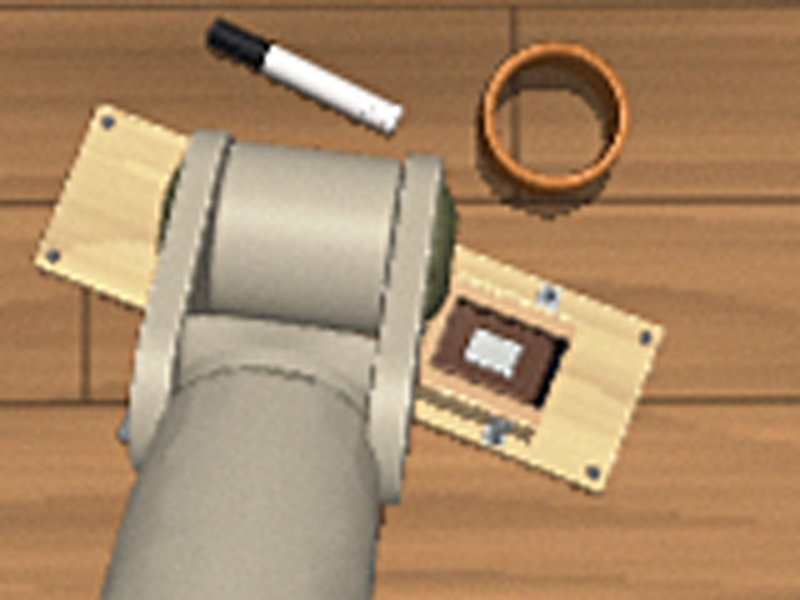

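```bash
python3 - <<'E'
from bench import env,kinematics,monitor,eyes
from h import *
t=np.deg2rad(5)
env.movel(W(.030,.00015,.022),0.08)
env.movel(W(.030,.00015,.12),0.2)
q=np.array([-1.415, 0.313, 1.498, 0, 1.331, -0.223]); q[0]=-1.0
env.set_joints(q)
print(monitor.sense()["clock"],monitor.sense()["position"])
f=eyes.grab_frame("top"); save(f,"pics/top10.png",(195,140,355,260)); save(f,"pics/top10w.png");np.savez("top10.npz",**f)
f=eyes.grab_frame("side"); save(f,"pics/side10.png",(200,165,305,244));np.savez("side10.npz",**f)
E
```

```text
32.075 [ 0.37494169 -0.36724199  0.23075042]
```

View pics/top10.png

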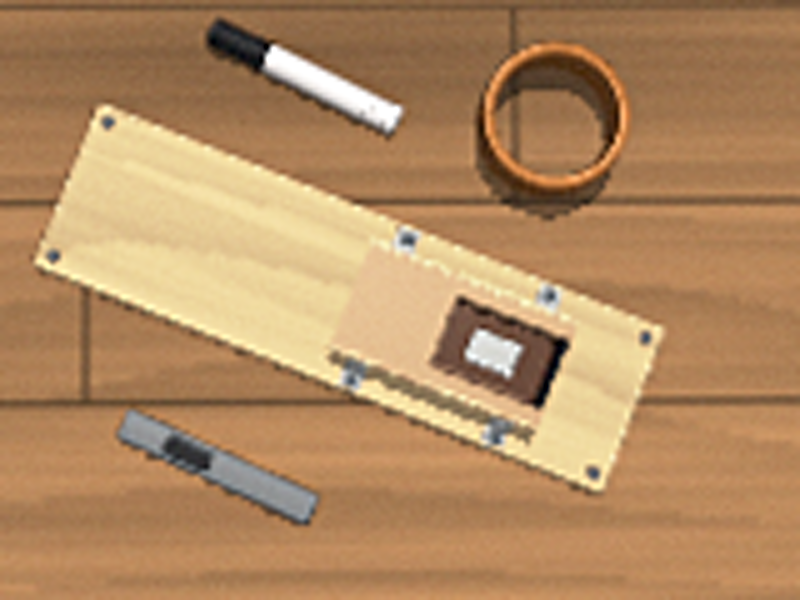

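View pics/side10.png

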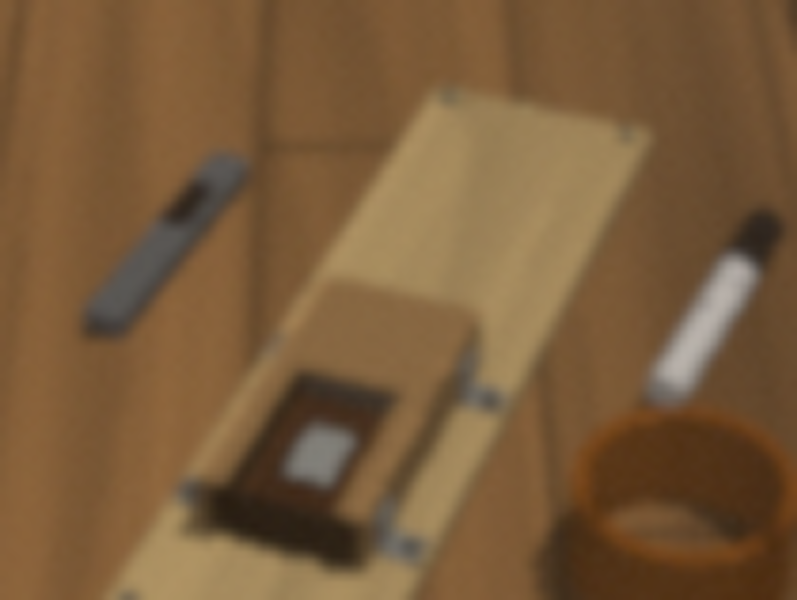

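```bash
python3 - <<'E'
from h import *
from scipy.ndimage import map_coordinates
for n in("top","side"):
  f=np.load(f"{n}10.npz"); K,V,im=f["mtx"],f["view"],f["frame"].astype(float)
  c=-V[:3,:3].T@V[:3,3]; print(n,"cam board xy",((c[:2]-O)@bx).round(3),((c[:2]-O)@by).round(3),c[2].round(3))
  g=cv2.GaussianBlur(im.sum(2),(0,0),.5)
  for z,xs,sg in ((.036,np.arange(-.150,-.115,.0005),1),(.012,np.arange(-.150,-.115,.0005),1)):
    for y in (-.015,-.008,0,.008,.015):
        P=np.c_[O+xs[:,None]*bx+y*by,np.full(len(xs),z)]
        L=proj(P,K,V); v=map_coordinates(g,[L[:,1],L[:,0]],order=1)
        gr=np.gradient(v); k=np.argmin(gr); w=(-gr).clip(0)*(abs(xs-xs[k])<.004)
        print(n,z,y,"rear edge x mm",((xs*w).sum()/w.sum()*1e3).round(1),end="; ")
    print()
  # sleeve: back ends of the roof strips & front edge of roof on z=.0425: print profiles
  for y in (-.030,.030):
    xs=np.arange(-.150,-.120,.002); P=np.c_[O+xs[:,None]*bx+y*by,np.full(len(xs),.0425)]
    L=proj(P,K,V); print(n,"strip",y,list(zip((xs*1e3).astype(int),map_coordinates(im[:,:,2],[L[:,1],L[:,0]],order=1).astype(int))))
  xs=np.arange(-.014,.016,.002)
  for y in(-.02,0,.02):
    P=np.c_[O+xs[:,None]*bx+y*by,np.full(len(xs),.0425)]
    L=proj(P,K,V); print(n,"front",y,list(zip((xs*1e3).astype(int),map_coordinates(im[:,:,2],[L[:,1],L[:,0]],order=1).astype(int))))
E
```

```text
top cam board xy 0.011 0.082 1.171
top 0.036 -0.015 rear edge x mm -133.4; top 0.036 -0.008 rear edge x mm -132.6; top 0.036 0 rear edge x mm -133.2; top 0.036 0.008 rear edge x mm -132.7; top 0.036 0.015 rear edge x mm -132.8; 
top 0.012 -0.015 rear edge x mm -135.8; top 0.012 -0.008 rear edge x mm -135.8; top 0.012 0 rear edge x mm -136.0; top 0.012 0.008 rear edge x mm -135.8; top 0.012 0.015 rear edge x mm -136.1; 
top strip -0.03 [(np.int64(-150), np.int64(156)), (np.int64(-148), np.int64(156)), (np.int64(-146), np.int64(156)), (np.int64(-144), np.int64(157)), (np.int64(-142), np.int64(157)), (np.int64(-139), np.int64(156)), (np.int64(-137), np.int64(157)), (np.int64(-135), np.int64(155)), (np.int64(-133), np.int64(152)), (np.int64(-131), np.int64(145)), (np.int64(-129), np.int64(142)), (np.int64(-127), np.int64(143)), (np.int64(-125), np.int64(148)), (np.int64(-123), np.int64(150)), (np.int64(-121), np.int64(145))]
top strip 0.03 [(np.int64(-150), np.int64(158)), (np.int64(-148), np.int64(159)), (np.int64(-146), np.int64(161)), (np.int64(-144), np.int64(162)), (np.int64(-142), 
[... 3903 characters left out ...]
 (np.int64(0), np.int64(78)), (np.int64(2), np.int64(82)), (np.int64(4), np.int64(85)), (np.int64(6), np.int64(89)), (np.int64(7), np.int64(90)), (np.int64(10), np.int64(91)), (np.int64(12), np.int64(91)), (np.int64(14), np.int64(91))]
side front 0.02 [(np.int64(-14), np.int64(65)), (np.int64(-12), np.int64(65)), (np.int64(-10), np.int64(65)), (np.int64(-8), np.int64(65)), (np.int64(-6), np.int64(66)), (np.int64(-4), np.int64(69)), (np.int64(-2), np.int64(72)), (np.int64(0), np.int64(76)), (np.int64(2), np.int64(81)), (np.int64(4), np.int64(86)), (np.int64(6), np.int64(89)), (np.int64(7), np.int64(91)), (np.int64(10), np.int64(93)), (np.int64(12), np.int64(93)), (np.int64(14), np.int64(93))]
```

Top and side views disagree by about 2 mm on the tray's rear, at the limit of the picture scale. I have time in hand, so I'll confirm the roof-edge contact that limits the push by stepping up to it again.

```bash
python3 - <<'E'
from bench import env,kinematics,monitor,eyes
from h import *
t=np.deg2rad(5)
env.reach(W(.040,.00015,.12),Q(-1,t))
env.movel(W(.040,.00015,.022),0.2,guard=10)
env.movel(W(.012,.00015,.022),0.08,guard=8)
b=monitor.sense(); print(b["clock"],b["contact_force"].round(1))
for x in np.arange(.0105,.005,-.0007):
    env.movel(W(x,.00015,.022),0.02)
    s=monitor.sense(); F=(s["contact_force"]-b["contact_force"])[:2]@bx
    print((x*1e3).round(1),((s["position"][:2]-O)@bx*1e3).round(2),s["position"][2].round(4),F.round(1),s["contact_force"].round(1),s["ft_torque"].round(2))
    if F>9: break
env.movel(W(.030,.00015,.022),0.1)
env.movel(W(.030,.00015,.12),0.25)
q=np.array([-1.0, 0.313, 1.498, 0, 1.331, -0.223]); env.set_joints(q)
print(monitor.sense()["clock"])
f=eyes.grab_frame("top"); save(f,"pics/top11.png"); np.savez("top11.npz",**f)
f=eyes.grab_frame("side"); save(f,"pics/side11.png",(200,165,305,244)); np.savez("side11.npz",**f)
a=np.load("top0.npz")["frame"]
E
```

```text
34.9667 [ 0.3  0.1 -0.1]
10.5 10.67 0.022 0.2 [ 0.6  0.3 -0.2] [ 0.06 -0.06 -0.06]
9.8 9.89 0.022 -0.7 [-0.6 -0.3 -0.4] [ 0.07 -0.05  0.02]
9.1 9.08 0.022 -1.1 [-0.4 -0.8  0.2] [-0.02  0.   -0.02]
8.4 8.64 0.022 1.9 [2.  1.4 0.1] [ 0.44 -0.17  0.01]
7.7 8.51 0.022 6.2 [ 2.5  6.  -0.8] [ 1.02 -0.42  0.03]
7.0 8.42 0.0221 10.6 [ 4.3  9.9 -0.1] [ 1.52 -0.64 -0.01]
39.0167
```

View pics/top11.png

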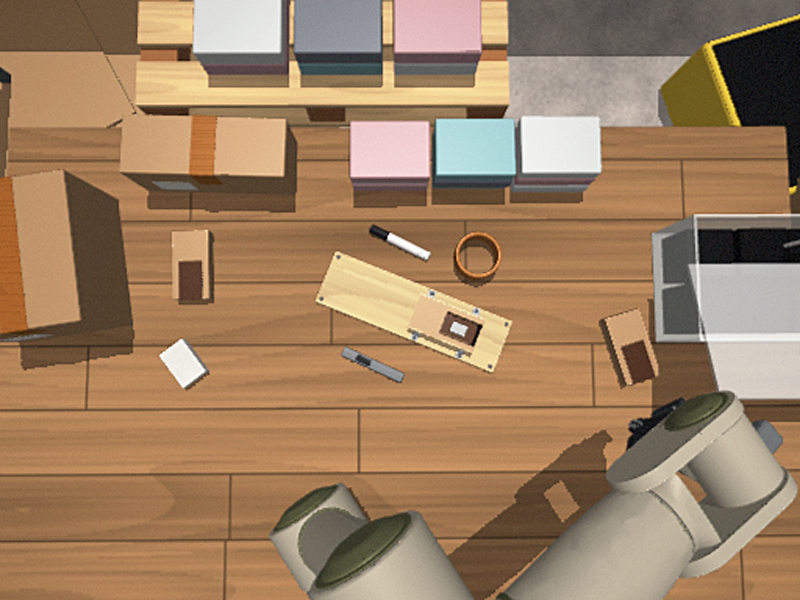

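View pics/side11.png

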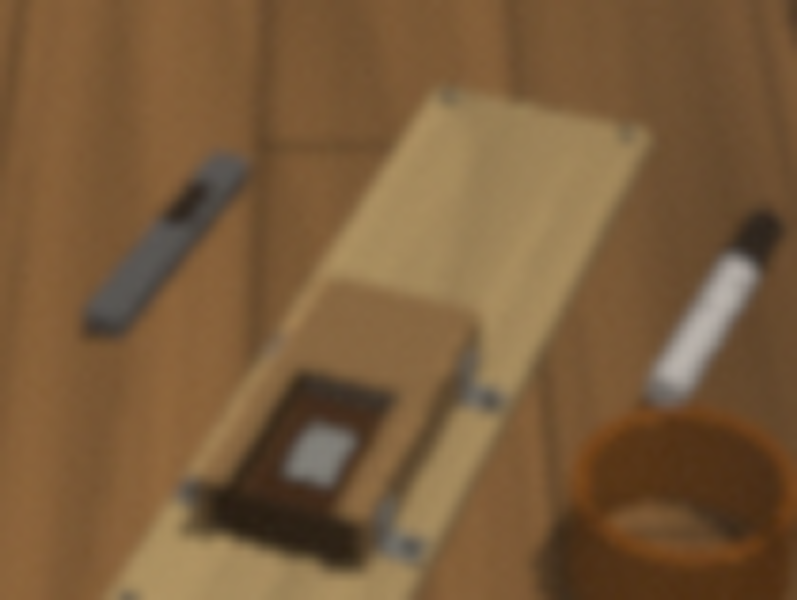

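The stop is rigid and repeats at the same place (x = 8.5 mm), so it is the roof edge. The 5° tilt therefore leaves the tray front at most 1.5 mm inside the mouth. The bystanders sit at the same pixels as at the start.

```bash
python3 - <<'E'
from bench import env,monitor,job
from h import *
a=np.load("top0.npz")["frame"].astype(int); b=np.load("top11.npz")["frame"].astype(int)
d=(abs(a-b).sum(2)>90)[:245,60:410]; ys,xs=np.nonzero(d); print("changed px box",len(xs),xs.min()+60,xs.max()+60,ys.min(),ys.max())
job.hand_in(); print(monitor.sense()["clock"])
E
```

```text
changed px box 329 259 308 189 221
the job is handed in; nothing more can be done
the job is handed in; nothing more can be done
```

The tray is turned round and fully home in the sleeve: the wallet shows in the cut-out, and by my checks neither end sticks out. I handed the job in at about 39 s on the robot clock.

**What I did**
- I pushed the tray out from behind with the shut fingers, gripped its sides and drew it right out of the mouth.
- I lifted it level and turned it 180°. I then set it down on the bare board and regripped it, because the last joint could not reach the insertion pose after the turn.
- I slid it in, then pushed it home with the shut fingers tilted 5°, until they met the sleeve's roof edge.

**Last checks**
- **Depth:** the fingers met the roof edge as a firm stop in the same place twice, about 8.5 mm in board x. That puts the tray front 0 to 1.5 mm inside the mouth. It is inferred from the finger geometry, not seen directly.
- **Back end:** the two views differ by about 2 mm on where the tray's back end lies against the sleeve's: the top view shows it flush, the side view about 2 mm inside. That is within the pixel and calibration error.
- **Other things:** comparing top views from before and after, the only changes in the area checked (bystanders and board) are at the sleeve.

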